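Pack two storage tins in the pantry rack and close up its sliding stop

TASK

Draw back the sliding stop of the wooden rack and stand both rectangular tins upright in it, their broad faces towards the rack's end wall: the shorter tin next to the wall, the taller one beside it. Set them down rather than drop them, then push the stop up snug so that the tins are held between wall and stop without gaps, and let go. Leave everything else on the shelf where it is.

Things in the scene. Friction and masses are not known exactly. Their poses are not given: they have to be found in the camera images.
- rack: Fixed wooden rack (mm): tray with an end wall; pose varies. Origin at table height under the middle of the wall's inner face. y: from the wall along the tray; x across; z up. Wall 80 wide, 12 thick (y -12 to 0), top 88 above the table. Tray y 0 to 250, floor 8 above the table; side lips 4 thick, tops 14 above the table, 72 clear between them; open above.
- stop (a joint): Wooden sliding end stop in the rack: clear gap in m between wall face and stop plate, 0 (shut) to 0.16 (fully drawn back). Starts nearly shut, stays where left; friction about 2.5 N plus slight damping. Plate 64 mm wide (rack x), 8 thick, top 89 above the table; its foot, top 19 above the table, reaches 58 from the plate's inner face, away from the wall.
- stop_grip (a point): Top centre of the stop's upright grip fin, 108 mm above the table, 42 along rack +y from the plate's inner face (the one towards the wall); moves with the stop. Fin 16 across (rack x), 24 along the tray, standing free above the foot, 22 clear of the plate.
- short_tin: Shorter loose tin, plain aluminium, rectangular: 56 wide (its x), 40 thick (y), 85 high, about 0.16 kg. Origin at the centre of its underside, z up. Starts upright on the table; a half turn makes no difference. Broad faces are those that look along its y.
- tall_tin: Taller loose tin, plain aluminium, rectangular: 56 wide (its x), 34 thick (y), 110 high, about 0.16 kg. Origin at the centre of its underside, z up. Starts upright on the table; a half turn makes no difference.
- dispenser: Bystander: yellow plastic push dispenser, 68 diameter, 167 high, spout to its -x. Origin centre of underside.
- bowls: Bystander: nested stack of two aluminium bowls (one piece), 132 diameter, 64 high. Origin centre of underside.
- egg_cup: Bystander: white ceramic egg cup, 48 diameter, 60 high, standing between the tins. Origin centre of underside.
- scoop: Bystander: grey plastic scoop, 160 long, 50 wide, 32 high, lying along its x, handle to -x. Origin on the underside near the joint of handle and pan.
- rolling_pin: Bystander: short wooden rolling pin lying along its x, 250 long, 40 diameter. Origin under its middle.
- round_can: Bystander: round steel can, 62 diameter, 70 high. Origin centre of underside.
- jar: Bystander: amber glass jar with a steel cap, 70 diameter, 110 high. Origin centre of underside.

How it is judged:
On the way, in this order (a step that is already met when the one before it is completed fails the run):
1. the stop is drawn back (gap over 85 mm) (value of joint stop above 0.085 m), for 0.1 s.
2. both tins stand released in the rack, shorter nearer the wall, the stop not yet snug (gap over 80 mm) (x of short_tin in the frame of rack between -0.013 and 0.013 m and z of short_tin in the frame of rack between 0.003 and 0.013 m and angle between each of short_tin, tall_tin's own z axis and vertical below 0.08 rad and linear speed of each of short_tin, tall_tin below 0.03 m/s and contact force between the fingers and short_tin below 0.3 N and x of tall_tin in the frame of rack between -0.013 and 0.013 m and z of tall_tin in the frame of rack between 0.003 and 0.013 m and contact force between the fingers and tall_tin below 0.3 N and value of joint stop above 0.08 m and y of short_tin in the frame of rack between 0.01 and 0.11 m and y of tall_tin in the frame of rack between 0.045 and 0.15 m), for 0.1 s.
At the end, for the whole second after the job is handed in: Both tins stand upright (within 0.08 rad) on the tray floor, released and still, square to the rack (within 0.1 rad): the shorter against the end wall (within 5 mm), the taller next to it, and the stop snug, with at most 4.5 mm of total slack (gap under 78.5 mm for 74 mm of tins) (x of short_tin in the frame of rack between -0.013 and 0.013 m and z of short_tin in the frame of rack between 0.003 and 0.013 m and angle between each of short_tin, tall_tin's own z axis and vertical below 0.08 rad and linear speed of each of short_tin, tall_tin below 0.03 m/s and contact force between the fingers and short_tin below 0.3 N and x of tall_tin in the frame of rack between -0.013 and 0.013 m and z of tall_tin in the frame of rack between 0.003 and 0.013 m and contact force between the fingers and tall_tin below 0.3 N and y of short_tin in the frame of rack between 0.016 and 0.025 m and y of tall_tin in the frame of rack between 0.051 and 0.064 m and value of joint stop between 0.069 and 0.0785 m and angle between the y axis of each of short_tin, tall_tin and the y axis of rack, either way round below 0.1 rad); the robot touches nothing.
It fails at once if a bystander is shifted by more than 30 mm (distance of any of dispenser, bowls, egg_cup, scoop, rolling_pin, round_can, jar from where it was at the start of the episode above 0.03 m).
It fails at once if a tin tips over (angle between any of short_tin, tall_tin's own z axis and vertical above 0.6 rad).
It fails at once if a tin is dropped from more than about 30 mm ((height (world z) of short_tin above 0.04 m and linear speed of short_tin above 0.25 m/s and contact force between anything else and short_tin below 0.05 N) or (height (world z) of tall_tin above 0.04 m and linear speed of tall_tin above 0.25 m/s and contact force between anything else and tall_tin below 0.05 N)).
It also fails if it takes over 72 s, if anything falls off the work surface, if the arm or the gripper's body presses on something with over 40 N, if the wrist force passes 120 N, or if a joint passes its speed limit or range.

ROBOT

A 6-joint arm with a two-finger parallel gripper is mounted at the origin on the work surface. World frame = base frame: x ahead of the robot, y to its left, z up, the work surface at z = 0. Lengths are in m, angles in rad, forces in N, time in s.
With the tool pointing down it reaches from about 0.225 to 0.875 m from the base axis. Payload 3.4 kg.
Tool frame: the origin (TCP) lies at the very end of the fingers, on their centre line; the grasp point (between the pads) lies 19 mm behind it; z points along the fingers, y is the direction in which the jaws open and shut (so a half turn about z gives the same grasp; the last joint's range is limited). The gripper opens to 85 mm and grips with 20 to 120 N. Pads are 22 mm wide; open, the fingers measure 114 mm over their backs; the gripper's body (76 mm by 85 mm) begins 54 mm behind the grasp point. The pads swing forward as they close: fully open they stand 13 mm farther back than shut.
Start: joints at [-1.427, 0.276, 1.505, -0, 1.361, -0.121], TCP at [0.15, -0.555, 0.231] pointing down, gripper open.
Joint ranges: [-2.89, 2.89], [-0.75, 2.08], [0.22, 2.7], [-1.18, 4.32], [0.11, 2.71], [-2.7, 2.7]. Speed limits (rad/s): [2.57, 2.57, 3.14, 3.14, 3.14, 3.14].

INTERFACE

Orientations are given as a unit quaternion [w, x, y, z].
In Python, from rig import telemetry, optics, order gives the robot as it stands.
- The arm moves only by the shell command python3 -m creep 'ROWS' [FORCE]. ROWS is a JSON object of lists of equal length, an entry for each row: "slide": the shift along the world's x, y, z normalised to -1 to 1, where 1 is 0.15 m, a list of three; "twist": the turn, a rotation vector about the world's x, y, z normalised to -1 to 1, where 1 is 360 degrees, a list of three; "fingers": the gripper's target within -1 to 1 (fully open at 1, half-way at 0, shut at -1). A call has 1 to 20 rows; each row is the pose to reach, as a shift and turn from the pose commanded when the call began, turning the shorter way round; what a row does not reach only later rows make up. A row lasts 1/10 s, in which the tool goes at most 50 mm and 8.59 degrees, less where a joint would pass 70% of its speed; a pose out of reach is approached as far as the arm can. A call with a number of a shift or a turn outside -1 to 1 is refused whole. A call with a gripper value outside its range is refused whole. The fingers move at their own pace and stop on an object; FORCE is the grip in N (left out, the last holds). Time passes only in rows, so rows that repeat a pose let the fingers close. It gives the time, the measured TCP pose, the force and the opening at its end, in the units of the state.
- telemetry.get_state(): the state, without advancing time (a new reading comes with each control period).
- optics.get_image(name): name is "scene" or "top" or "wrist"; returns a dict with "img" (400x640x3 uint8, blue, green, red), "depth" (400x640 float32, m along the optical axis (not along the pixel's ray), 0 where there is no reading), "fovy" (degrees; the focal length in pixels is half the picture's height over the tangent of half this angle, whatever the lens; pixels are square), "cx", "cy" (the principal point, pixels), "world_from_camera" (4x4, takes a point from camera to world coordinates). Camera axes: x right, y down, z forward; pixel columns grow to the right and rows downward; lengths in m; the calibration is good to about 2 mm. The wrist camera is an equidistant fisheye: a pixel r from the principal point sees the ray r / f radians off the axis. A picture is of the moment at which its call begins.
- order.sign_off(): hands the job in, once; it reports no verdict.
The state is a dict: "clock": time; "qpos": joint angles; "qd": joint speeds; "effort": joint torques, N m; "position": TCP position; "ee_rot": TCP orientation; "contact_force": force on the tool from outside, world axes, zero at the start; "moment": the same for the moment, N m; "width": finger opening in m.
Only numpy, scipy, OpenCV 4.12 (cv2) and the standard library are available. Lean on these libraries where they do the work, as an engineer would, in place of code of your own. Each camera call takes 0.05 s, during which the arm holds its last target.

## Working session

There is one attempt and no reset: what is moved stays moved. The work goes in short steps, Python scripts to look and compute and a shell command to move; the robot and the scene stay as the last step left them, time stands still between calls to the robot, and variables do not carry over. Pictures are saved under pics/ and viewed, and the job is handed in when it is done.

```bash
ls; mkdir -p pics
cat > h.py <<'E'
import numpy as np, cv2
from rig import telemetry, optics, order
def grab(n,name):
    d=optics.get_image(n); cv2.imwrite(f'pics/{name}.png',d['img'])
    np.savez(f'pics/{n}_{name}.npz',**{k:d[k] for k in d}); return d
def cloud(d):
    h,w=d['depth'].shape; f=h/2/np.tan(np.radians(d['fovy'])/2)
    u,v=np.meshgrid(np.arange(w),np.arange(h)); z=d['depth']
    p=np.stack([(u-d['cx'])/f*z,(v-d['cy'])/f*z,z],-1)
    T=np.array(d['world_from_camera']); return p@T[:3,:3].T+T[:3,3]
E
python3 - <<'E'
from h import *
for n in('scene','top'):
    d=grab(n,n+'0'); print(n,d['fovy'],d['cx'],d['cy'],np.round(d['world_from_camera'],3).tolist())
s=telemetry.get_state(); print(s)
E
```

```text
pics
scene 42.6052790659488 313.8241383592976 200.42932550890495 [[0.755, 0.549, -0.358, 1.104], [0.656, -0.632, 0.413, -0.558], [0.0, -0.546, -0.838, 1.282], [0.0, 0.0, 0.0, 1.0]]
top 48.962897948150854 327.2953290960474 201.863584979416 [[0.008, -0.99, 0.142, 0.39], [-1.0, -0.006, 0.017, 0.023], [-0.016, -0.142, -0.99, 1.322], [0.0, 0.0, 0.0, 1.0]]
{'clock': 0.1, 'qpos': array([-1.42700037e+00,  2.76538654e-01,  1.50601916e+00, -1.97754271e-05,
        1.36074548e+00, -1.20980757e-01]), 'qd': array([ 0.00073891, -0.00121498, -0.00292121, -0.00125967,  0.00085427,
        0.00021537]), 'effort': array([ 1.46762704e-03, -4.17698801e+01, -2.46405995e+01, -2.26517959e-04,
        5.88732961e-03, -9.50877734e-06]), 'position': array([ 0.15040133, -0.55447035,  0.23051727]), 'ee_rot': array([-8.55152391e-04,  9.91248817e-01,  1.32003979e-01, -1.94249074e-05]), 'contact_force': array([-0.43135543,  0.9257464 ,  0.67504731]), 'moment': array([ 0.03727349,  0.0027981 , -0.0134253 ]), 'width': 0.085075791107267}
```

View pics/scene0.png

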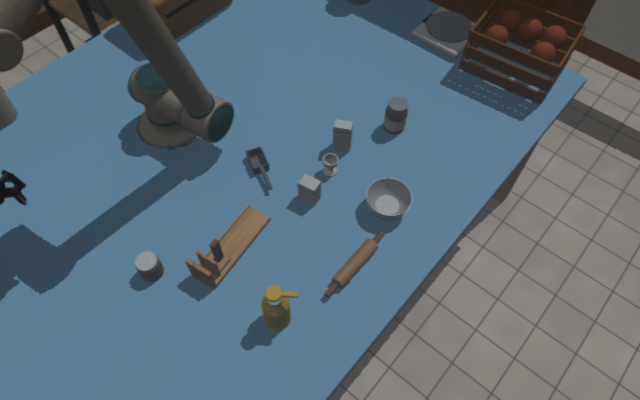

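View pics/top0.png

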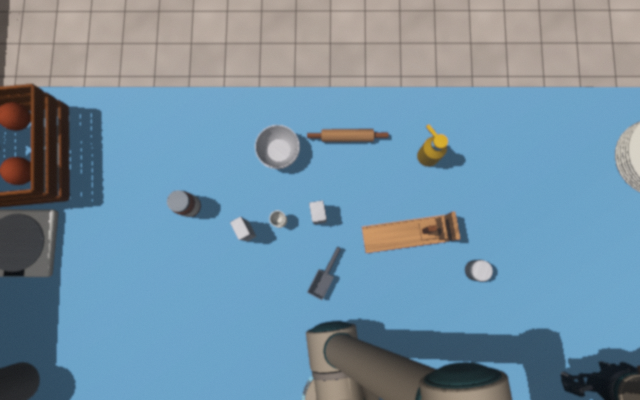

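The top view has tins at (318,212) and (242,229) with the egg cup (278,218) between them. The rack is at (362–460, 215–250), with its wall at the right end. Next I measure with the depth image.

```bash
cat > m.py <<'E'
from h import *
def load(n,name): return dict(np.load(f'pics/{n}_{name}.npz'))
def rect(p):
    q=(p[:,:2]*1000).astype(np.float32); r=cv2.minAreaRect(q); return np.round(r[0],1),np.round(r[1],1),round(r[2],1)
E
python3 - <<'E'
from m import *
T=load('top','top0');S=load('scene','scene0')
A={'top':cloud(T),'scene':cloud(S)}
P=A['top']
for nm,(u,v) in dict(tinA=(318,212),tinB=(242,229),egg=(278,216),bowl=(278,148),jar=(184,203),disp=(433,145),can=(481,270),scoop=(323,280),pin=(348,135),rackmid=(390,238),plate=(443,230)).items(): print(nm,np.round(P[v,u],3))
for nm,(u,v) in dict(A=(318,212),B=(242,229)).items():
  c=P[v,u]
  for k,Q in A.items():
    m=(np.linalg.norm(Q[...,:2]-c[:2],axis=-1)<.05)&(Q[...,2]>c[2]-.012)&(Q[...,2]<c[2]+.02)
    q=Q[m]; print(nm,k,len(q),'z',np.round(np.percentile(q[:,2],[5,50,95]),4),rect(q))
# rack
for k,Q in A.items():
  m=(abs(Q[...,0]-P[238,390,0])<.2)&(abs(Q[...,1]+.25)<.25)
  for lo,hi in((.004,.03),(.075,.1),(.1,.13)):
    q=Q[m&(Q[...,2]>lo)&(Q[...,2]<hi)]
    print(k,lo,len(q))
for n,d,b in(('top',T,(300,120,500,300)),('scene',S,(170,110,380,300))):
    im=d['img'][b[1]:b[3],b[0]:b[2]]; cv2.imwrite(f'pics/{n}0z.png',cv2.resize(im,None,fx=3.8,fy=3.1 if 0 else 3,interpolation=cv2.INTER_CUBIC)[:600,:800])
E
```

```text
tinA [0.538 0.07  0.085]
tinB [0.486 0.279 0.108]
egg [0.532 0.191 0.027]
bowl [0.743 0.197 0.014]
jar [0.558 0.444 0.11 ]
disp [ 0.759 -0.28  -0.002]
can [ 0.379 -0.389  0.07 ]
scoop [0.345 0.056 0.006]
pin [ 0.778 -0.017  0.038]
rackmid [ 0.47  -0.144  0.002]
plate [ 0.489 -0.283  0.08 ]
A top 278 z [0.0813 0.0849 0.0889] (array([542. ,  71.1]), array([56.4, 39.9]), 10.4)
A scene 272 z [0.0774 0.0849 0.0898] (array([540.3,  69.3]), array([56.6, 46. ]), 12.2)
B top 259 z [0.1039 0.1097 0.1139] (array([490.6, 284.9]), array([56.9, 33.2]), 29.0)
B scene 214 z [0.0991 0.1092 0.1144] (array([489.2, 283.4]), array([57.7, 40.6]), 23.4)
top 0.004 3462
top 0.075 268
top 0.1 53
scene 0.004 4227
scene 0.075 336
scene 0.1 58
```

Run:
```python
from m import *
for n in('top','scene'):
    d=load(n,n+'0'); Q=cloud(d); z=np.clip(Q[...,2]*1000*1.6,0,255).astype(np.uint8)
    b=(220,180,500,300) if n=='top' else (170,110,380,300)
    im=np.vstack([cv2.resize(cv2.applyColorMap(z,cv2.COLORMAP_JET)[b[1]:b[3],b[0]:b[2]],None,fx=2.4,fy=2.4,interpolation=0)]) if n=='top' else cv2.resize(d['img'][b[1]:b[3],b[0]:b[2]],None,fx=3,fy=3)
    cv2.imwrite(f'pics/{n}0w.png',im)
```

```text
(no output)
```

View pics/top0w.png

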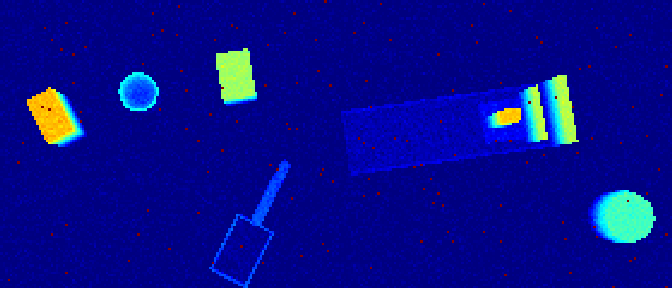

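View pics/scene0w.png

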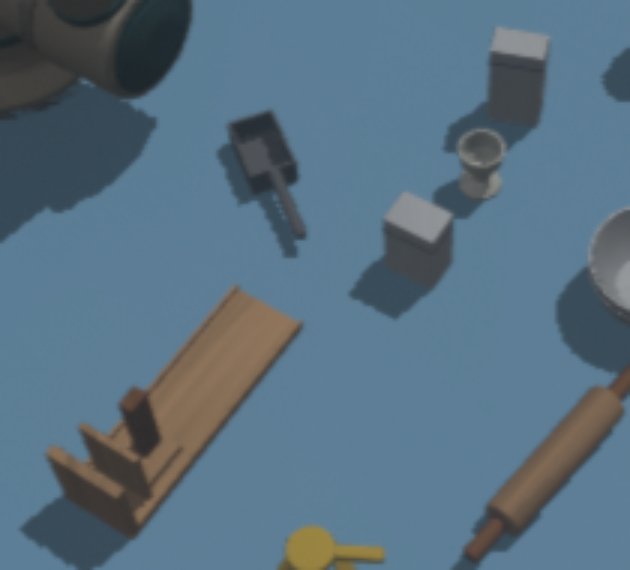

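Run:
```python
from m import *
for n in('top','scene'):
    Q=cloud(load(n,n+'0')); x,y,z=Q[...,0],Q[...,1],Q[...,2]
    R=(abs(x-.47)<.1)&(y<.02)&(y>-.36)&~((x<.41)&(y<-.33))
    # all tray pts above 4mm, via rect of the connected region
    w=R&(z>.081)&(z<.096)
    k,l,st,ce=cv2.connectedComponentsWithStats(w.astype(np.uint8))
    for i in range(1,k):
        if st[i,4]>20: print(n,'z~.088',st[i,4],rect(Q[l==i]),np.round(Q[l==i].mean(0),4))
    f=R&(z>.1)&(z<.115); print(n,'fin',f.sum(),rect(Q[f]),np.round(Q[f].mean(0),4))
    t=R&(z>.005)&(z<.018)
    k,l,st,ce=cv2.connectedComponentsWithStats(t.astype(np.uint8)); i=1+np.argmax(st[1:,4])
    print(n,'tray',st[i,4],rect(Q[l==i]))
    # bystander bowls/egg etc
```

```text
top z~.088 136 (array([ 503.7, -316.4]), array([79. , 14.9]), 7.9) [ 0.5043 -0.316   0.0875]
top z~.088 76 (array([ 499.7, -284.3]), array([62.6,  9. ]), 7.5) [ 0.498  -0.2842  0.0879]
top fin 53 (array([ 493.7, -246.9]), array([15.7, 24.6]), 9.4) [ 0.4935 -0.2463  0.1074]
top tray 1668 (array([ 485.7, -187.7]), array([ 82.7, 251.3]), 8.2)
scene z~.088 32 (array([ 497.6, -251.6]), array([25.3, 10.8]), 69.4) [ 0.4975 -0.2523  0.0883]
scene z~.088 86 (array([ 497.9, -286.6]), array([64.3, 10.3]), 7.2) [ 0.4986 -0.2869  0.0876]
scene z~.088 153 (array([ 502.3, -318.9]), array([80.2, 13.5]), 8.0) [ 0.5032 -0.319   0.0878]
scene fin 58 (array([ 492.3, -249.1]), array([16.9, 23.8]), 1.3) [ 0.493  -0.2498  0.1072]
scene tray 1600 (array([ 480.9, -192.5]), array([ 93.3, 269.4]), 8.4)
```

The shorter tin (85 mm) is at (0.541, 0.070) with its wide axis at 10.5°. The taller one (110 mm) is at (0.490, 0.284) at about 29°. The rack origin is about (0.5026, -0.3116), turned 8.0°, with the gap at 22 mm. The fin is at (0.493, -0.248). I'll move above the fin.

```bash
python3 -m creep '{"slide":[[0.25,0.23,0],[0.5,0.45,0],[0.762,0.681,0],[0.762,0.681,0]],"twist":[[0,0,0.02],[0,0,0.04],[0,0,0.06],[0,0,0.077]],"fingers":[1,1,1,1]}' 40
python3 -m creep '{"slide":[[0.25,0.23,0],[0.5,0.45,0],[0.762,0.681,0],[0.762,0.681,0]],"twist":[[0,0,0.02],[0,0,0.04],[0,0,0.06],[0,0,0.077]],"fingers":[1,1,1,1]}'
python3 -m creep '{"slide":[[0.25,0.23,0],[0.5,0.45,0],[0.762,0.681,0],[0.762,0.681,0],[0.762,0.681,-0.4],[0.762,0.681,-0.4]],"twist":[[0,0,0.02],[0,0,0.04],[0,0,0.06],[0,0,0.077],[0,0,0.077],[0,0,0.077]],"fingers":[1,1,1,1,0,0]}'
python3 - <<'E'
from h import *
d=grab('wrist','w1'); print(d['fovy'],d['cx'],d['cy']); 
s=telemetry.get_state(); print(s['position'],s['ee_rot'],s['width'],s['clock'])
E
```

```text
clock: 0.5
position: [0.2682, -0.4482, 0.231]
ee_rot: [-0.001, 0.929, 0.37, 0.002]
contact_force: [-0.4, -0.6, -0.1]
width: 0.0851
clock: 0.9
position: [0.3825, -0.3463, 0.231]
ee_rot: [-0.001, 0.813, 0.582, 0.002]
contact_force: [-1.4, -1.4, 0.8]
width: 0.0854
clock: 1.5
position: [0.4906, -0.2458, 0.1668]
ee_rot: [-0.005, 0.653, 0.757, -0.001]
contact_force: [-1.4, 2.0, -0.2]
width: 0.0594
65.70646984690485 320.2925617307066 197.23622277038143
[ 0.49050454 -0.24630399  0.16692144] [-5.00949023e-03  6.53726914e-01  7.56713717e-01 -6.14023961e-04] 0.051922482875911787 1.55
```

View pics/w1.png

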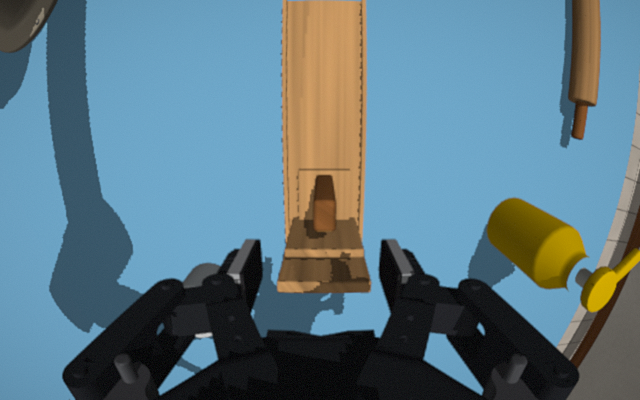

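The wrist view shows the fin at (325,205), centred between the open fingers and aligned with the tray. I'll descend and grip it.

```bash
python3 -m creep '{"slide":[[0,0,-0.2],[0,0,-0.45],[0,0,-0.66],[0,0,-0.66],[0,0,-0.66],[0,0,-0.66],[0,0,-0.66],[0,0,-0.66],[0,0,-0.66]],"twist":[[0,0,0],[0,0,0],[0,0,0],[0,0,0],[0,0,0],[0,0,0],[0,0,0],[0,0,0],[0,0,0]],"fingers":[0,0,0,0,-1,-1,-1,-1,-1]}' 40
```

```text
clock: 2.45
position: [0.4937, -0.2499, 0.0746]
ee_rot: [0.002, 0.654, 0.757, -0.001]
contact_force: [-3.3, -3.3, 7.1]
width: 0.0153
```

```bash
python3 -m creep '{"slide":[[-0.014,0.1,0],[-0.035,0.25,0],[-0.056,0.4,0],[-0.077,0.55,0],[-0.095,0.675,0],[-0.1,0.713,0],[-0.1,0.713,0],[-0.1,0.713,0]],"twist":[[0,0,0],[0,0,0],[0,0,0],[0,0,0],[0,0,0],[0,0,0],[0,0,0],[0,0,0]],"fingers":[-1,-1,-1,-1,-1,-1,-1,-1]}'
python3 -m creep '{"slide":[[0,0,0],[0,0,0],[0,0,0],[0,0,0],[0,0,0.3],[0,0,0.6],[0,0,1],[0,0,1]],"twist":[[0,0,0],[0,0,0],[0,0,0],[0,0,0],[0,0,0],[0,0,0],[0,0,0],[0,0,0]],"fingers":[0.2,0.2,0.2,0.2,0.2,1,1,1]}'
python3 - <<'E'
from m import *
d=grab('top','top1')
Q=cloud(d); x,y,z=Q[...,0],Q[...,1],Q[...,2]
s=telemetry.get_state(); print(s['position'],s['clock'])
d=grab('scene','scene1')
for n in('top','scene'):
    Q=cloud(load(n,n+'1')); x,y,z=Q[...,0],Q[...,1],Q[...,2]
    w=(abs(x-.48)<.08)&(y<-.1)&(y>-.34)&(z>.083)&(z<.094)
    k,l,st,ce=cv2.connectedComponentsWithStats(w.astype(np.uint8))
    for i in range(1,k):
        if st[i,4]>20: print(n,st[i,4],rect(Q[l==i]),np.round(Q[l==i].mean(0),4))
E
```

```text
clock: 3.25
position: [0.4775, -0.1408, 0.0745]
ee_rot: [-0.0, 0.654, 0.757, -0.0]
contact_force: [-6.7, 2.3, 12.5]
width: 0.0153
clock: 4.05
position: [0.4817, -0.143, 0.2281]
ee_rot: [0.006, 0.654, 0.757, 0.002]
contact_force: [0.6, 0.3, 0.6]
width: 0.0853
[ 0.48117482 -0.14274889  0.22716859] 4.1
scene 21 (array([ 481.9, -141.2]), array([25.5, 13. ]), 76.2) [ 0.4811 -0.1428  0.0896]
scene 73 (array([ 482.3, -177.2]), array([63.1,  9.6]), 9.0) [ 0.4815 -0.1784  0.0883]
scene 140 (array([ 503. , -319.2]), array([81. , 13.6]), 9.5) [ 0.5032 -0.3191  0.0879]
```

View pics/scene1.png

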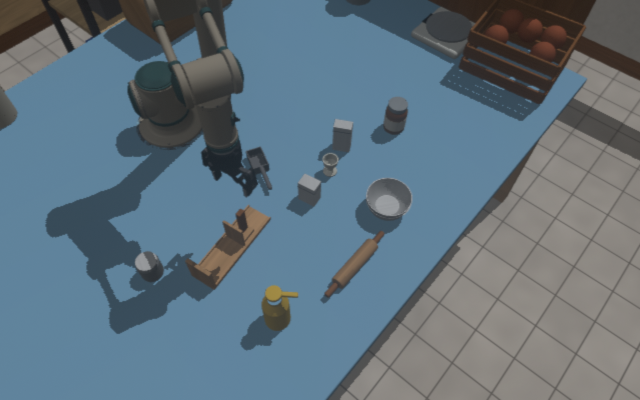

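The stop is drawn back with a gap of about 132 mm (plate at (237,230) in the scene view). Next is the short tin.

```bash
python3 -m creep '{"slide":[[0.06,0.2,0],[0.13,0.45,0],[0.21,0.705,0],[0.21,0.705,0]],"twist":[[0,0,0],[0,0,0],[0,0,0.003],[0,0,0.003]],"fingers":[1,1,1,1]}'
python3 -m creep '{"slide":[[0.07,0.23,0],[0.14,0.47,0],[0.21,0.705,0],[0.21,0.705,-0.2],[0.21,0.705,-0.4],[0.21,0.705,-0.4],[0.21,0.705,-0.4]],"twist":[[0,0,0],[0,0,0.003],[0,0,0.003],[0,0,0.003],[0,0,0.003],[0,0,0.003],[0,0,0.003]],"fingers":[1,1,1,1,1,1,1]}'
python3 - <<'E'
from m import *
d=grab('wrist','w2')
s=telemetry.get_state(); print(s['position'],s['ee_rot'],s['clock'])
T=np.array(d['world_from_camera']);f=200/np.tan(np.radians(d['fovy'])/2)
u,v=np.meshgrid(np.arange(640),np.arange(400)); a=u-d['cx'];b=v-d['cy'];r=np.hypot(a,b)+1e-9;t=r/f
z=d['depth'];p=np.stack([np.tan(t)*a/r*z,np.tan(t)*b/r*z,z],-1)
Q=p@T[:3,:3].T+T[:3,3]
m=(np.hypot(Q[...,0]-.541,Q[...,1]-.07)<.05)&(Q[...,2]>.08)&(Q[...,2]<.09)
k,l,st,ce=cv2.connectedComponentsWithStats(m.astype(np.uint8)); i=1+np.argmax(st[1:,4]); q=Q[l==i]
print(len(q),rect(q),q.mean(0),ce[i])
E
```

```text
clock: 4.55
position: [0.5094, -0.0316, 0.2197]
ee_rot: [-0.003, 0.645, 0.764, 0.0]
contact_force: [0.9, 0.0, -0.0]
width: 0.0855
clock: 5.25
position: [0.5405, 0.0693, 0.161]
ee_rot: [-0.001, 0.64, 0.769, -0.001]
contact_force: [-0.3, -0.1, 0.3]
width: 0.0858
[0.54155992 0.06929245 0.16230716] [-8.68604762e-05  6.39771290e-01  7.68565316e-01 -2.09427880e-04] 5.3
3822 (array([541.1,  71.2]), array([56.2, 40.6]), 10.1) [0.54073033 0.07247212 0.08465834] [323.42909471 201.68655154]
```

View pics/w2.png

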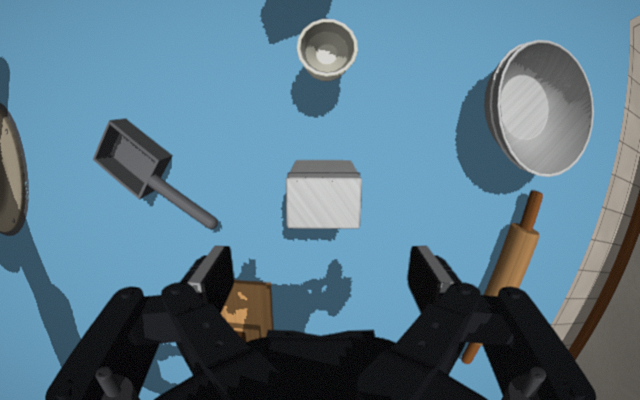

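The wrist view shows the short tin's top at (323,202), between the fingers. The measured centre is (0.541, 0.071), so I need only a small correction before gripping.

```bash
python3 -m creep '{"slide":[[0,0.01,-0.15],[0,0.01,-0.4],[0,0.01,-0.65],[0,0.01,-0.78],[0,0.01,-0.78],[0,0.01,-0.78],[0,0.01,-0.78],[0,0.01,-0.78],[0,0.01,-0.78],[0,0.01,-0.78]],"twist":[[0,0,0],[0,0,0],[0,0,0],[0,0,0],[0,0,0],[0,0,0],[0,0,0],[0,0,0],[0,0,0],[0,0,0]],"fingers":[1,1,1,1,1,-1,-1,-1,-1,-1]}' 35
python3 -m creep '{"slide":[[0,0,0.1],[0,0,0.3],[0,0,0.55],[0,0,0.8],[0,0,0.95],[0,0,1],[0,0,1]],"twist":[[0,0,0],[0,0,0],[0,0,0],[0,0,0],[0,0,0],[0,0,0],[0,0,0]],"fingers":[-1,-1,-1,-1,-1,-1,-1]}'
python3 - <<'E'
from m import *
d=grab('wrist','w3')
s=telemetry.get_state(); print(s['position'],s['ee_rot'],s['clock'],s['width'])
E
```

```text
clock: 6.3
position: [0.5432, 0.0712, 0.0475]
ee_rot: [0.002, 0.639, 0.769, 0.001]
contact_force: [0.4, -0.5, 6.5]
width: 0.0558
clock: 7.0
position: [0.5417, 0.0715, 0.1963]
ee_rot: [0.001, 0.639, 0.769, 0.001]
contact_force: [-0.2, -0.9, -2.6]
width: 0.0555
[0.54080579 0.07144599 0.194869  ] [-2.35500634e-04  6.39469431e-01  7.68816467e-01 -1.76340646e-04] 7.05 0.055542655444528514
```

View pics/w3.png

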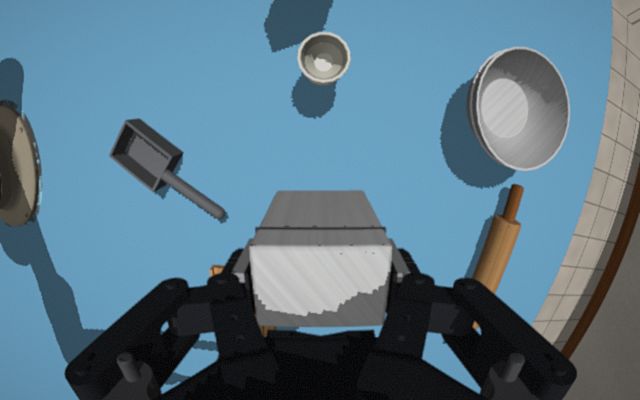

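The tin is held squarely (top face at (318,285)). I'll carry it over the rack.

```bash
python3 -m creep '{"slide":[[-0.01,-0.1,0],[-0.035,-0.3,0],[-0.064,-0.55,0],[-0.0927,-0.798,0]],"twist":[[0,0,0],[0,0,0],[0,0,-0.002],[0,0,-0.0022]],"fingers":[-1,-1,-1,-1]}'
python3 -m creep '{"slide":[[-0.029,-0.25,0],[-0.058,-0.5,0],[-0.08,-0.7,0],[-0.0927,-0.798,0]],"twist":[[0,0,0],[0,0,0],[0,0,-0.002],[0,0,-0.0022]],"fingers":[-1,-1,-1,-1]}'
python3 -m creep '{"slide":[[-0.025,-0.22,0],[-0.05,-0.45,0],[-0.075,-0.65,0],[-0.09,-0.76,0],[-0.0927,-0.798,0],[-0.0927,-0.798,0],[-0.0927,-0.798,0],[-0.0927,-0.798,0]],"twist":[[0,0,0],[0,0,0],[0,0,-0.002],[0,0,-0.002],[0,0,-0.002],[0,0,-0.002],[0,0,-0.002],[0,0,-0.002]],"fingers":[-1,-1,-1,-1,-1,-1,-1,-1]}'
python3 - <<'E'
from m import *
d=grab('wrist','w4');d=grab('scene','scene4')
im=d['img'][150:320,130:340]; cv2.imwrite('pics/scene4z.png',cv2.resize(im,None,fx=3.5,fy=3.5))
s=telemetry.get_state(); print(s['position'],s['ee_rot'],s['clock'],s['width'])
E
```

```text
clock: 7.45
position: [0.5259, -0.05, 0.1934]
ee_rot: [-0.001, 0.644, 0.765, -0.001]
contact_force: [1.1, 0.1, -1.6]
width: 0.0552
clock: 7.85
position: [0.512, -0.171, 0.1935]
ee_rot: [-0.001, 0.651, 0.759, -0.001]
contact_force: [0.2, -0.5, -1.7]
width: 0.0554
clock: 8.65
position: [0.4998, -0.2862, 0.1953]
ee_rot: [-0.0, 0.654, 0.756, 0.0]
contact_force: [-0.4, -0.4, -2.5]
width: 0.0557
[ 0.49985796 -0.28656647  0.19547842] [-7.13175751e-06  6.54296768e-01  7.56237867e-01  1.69198514e-04] 8.75 0.05541387173191399
```

View pics/w4.png

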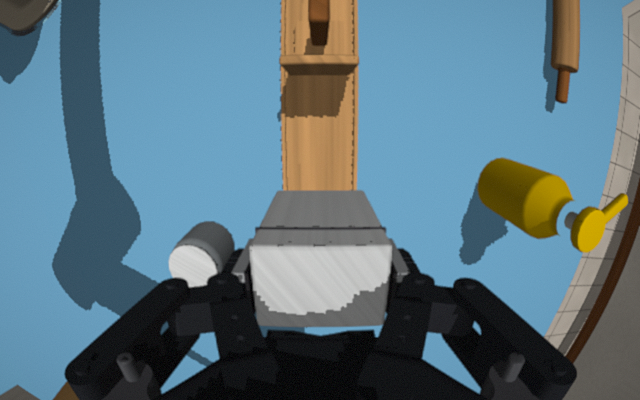

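View pics/scene4z.png

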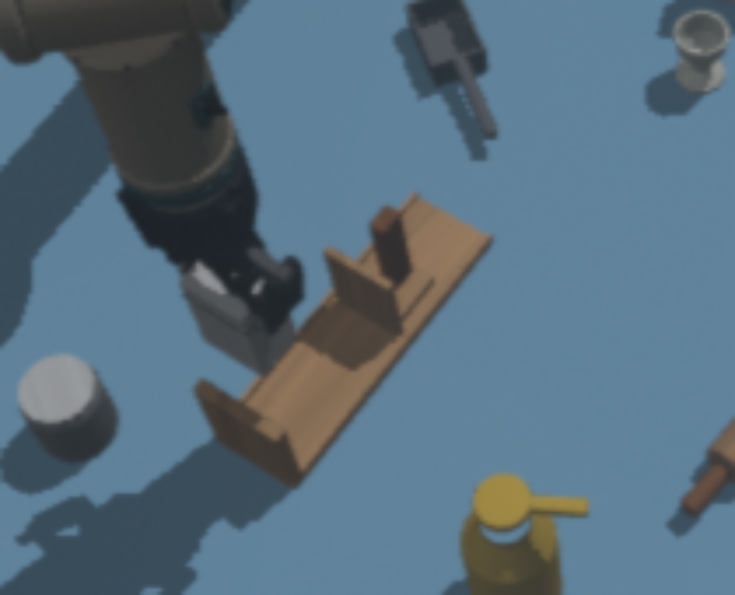

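The tin hangs centred over the tray in the wrist view (tin x≈318, tray 283–357) and well clear of the wall. I'll lower it gently.

```bash
python3 -m creep '{"slide":[[0,0,-0.1],[0,0,-0.25],[0,0,-0.4],[0,0,-0.55],[0,0,-0.68],[0,0,-0.78],[0,0,-0.84],[0,0,-0.88],[0,0,-0.91],[0,0,-0.925],[0,0,-0.925],[0,0,-0.925]],"twist":[[0,0,0],[0,0,0],[0,0,0],[0,0,0],[0,0,0],[0,0,0],[0,0,0],[0,0,0],[0,0,0],[0,0,0],[0,0,0],[0,0,0]],"fingers":[-1,-1,-1,-1,-1,-1,-1,-1,-1,-1,-1,-1]}'
```

```text
clock: 9.95
position: [0.5, -0.2879, 0.0571]
ee_rot: [0.001, 0.655, 0.756, 0.0]
contact_force: [0.2, 0.4, -2.2]
width: 0.0557
```

Not yet touching (the full weight still hangs from the gripper), so I lower in small steps.

```bash
python3 -m creep '{"slide":[[0,0,-0.01],[0,0,-0.015],[0,0,-0.015]],"twist":[[0,0,0],[0,0,0],[0,0,0]],"fingers":[-1,-1,-1]}'
python3 -m creep '{"slide":[[0,0,-0.007],[0,0,-0.007],[0,0,-0.007]],"twist":[[0,0,0],[0,0,0],[0,0,0]],"fingers":[-1,-1,-1]}'
```

```text
clock: 10.25
position: [0.5001, -0.2881, 0.0556]
ee_rot: [0.001, 0.655, 0.756, 0.0]
contact_force: [-1.3, -0.9, 5.0]
width: 0.0556
clock: 10.55
position: [0.5001, -0.2881, 0.0555]
ee_rot: [0.001, 0.655, 0.756, 0.0]
contact_force: [-2.9, 1.3, 11.8]
width: 0.0559
```

Contact with the floor. I'll ease off, release and rise.

```bash
python3 -m creep '{"slide":[[0,0,0.01],[0,0,0.01],[0,0,0.01],[0,0,0.01],[0,0,0.01],[0,0,0.2],[0,0,0.5],[0,0,0.9],[0,0,0.99],[0,0,0.99]],"twist":[[0,0,0],[0,0,0],[0,0,0],[0,0,0],[0,0,0],[0,0,0],[0,0,0],[0,0,0],[0,0,0],[0,0,0]],"fingers":[-1,1,1,1,1,1,1,1,1,1]}'
cat >> m.py <<'E'
def wcloud(d):
    T=np.array(d['world_from_camera']);f=200/np.tan(np.radians(d['fovy'])/2)
    u,v=np.meshgrid(np.arange(640),np.arange(400)); a=u-d['cx'];b=v-d['cy'];r=np.hypot(a,b)+1e-9;t=r/f
    z=d['depth'];p=np.stack([np.tan(t)*a/r*z,np.tan(t)*b/r*z,z],-1)
    return p@T[:3,:3].T+T[:3,3]
def comps(Q,c,rad,lo,hi,n=30):
    m=(np.hypot(Q[...,0]-c[0],Q[...,1]-c[1])<rad)&(Q[...,2]>lo)&(Q[...,2]<hi)
    k,l,st,ce=cv2.connectedComponentsWithStats(m.astype(np.uint8))
    for i in range(1,k):
        if st[i,4]>n:
            q=Q[l==i]; r=rect(q); w=q.mean(0)*1000; d=r[0]-np.array([502.6,-311.6]); t=np.radians(8)
            print(st[i,4],r,'z',w[2].round(1),'rack xy',(d@[np.cos(t),np.sin(t)]).round(1),(d@[-np.sin(t),np.cos(t)]).round(1),'px',ce[i].round())
E
python3 - <<'E'
from m import *
d=grab('wrist','w5'); print(telemetry.get_state()['position'])
Q=wcloud(d); comps(Q,(.49,-.25),.12,.082,.099,80)
d=grab('top','top5');comps(cloud(d),(.49,-.25),.12,.082,.099)
E
```

```text
clock: 11.55
position: [0.5019, -0.2893, 0.2063]
ee_rot: [0.005, 0.655, 0.756, 0.0]
contact_force: [0.1, 0.4, -0.1]
width: 0.0853
[ 0.50053481 -0.28830396  0.20361419]
87 (array([ 477.9, -149.8]), array([14.9,  3. ]), 14.5) z 90.1 rack xy -1.9 163.7 px [316.  25.]
747 (array([ 481.5, -176.5]), array([63.3,  8.4]), 8.7) z 87.6 rack xy -2.1 136.7 px [316.  57.]
2955 (array([ 498.2, -287.2]), array([56.5, 39.3]), 8.1) z 92.5 rack xy -1.0 24.8 px [317. 187.]
1205 (array([ 501.6, -316.6]), array([80.2, 12.1]), 8.2) z 87.1 rack xy -1.7 -4.8 px [317. 219.]
383 (array([ 506.8, -294.6]), array([66.8, 57.7]), 8.4) z 91.6 rack xy 6.5 16.3 px [447. 225.]
71 (array([ 482.4, -175.7]), array([62.3,  9.1]), 7.8) z 88.0 rack xy -1.1 137.4 px [405. 232.]
```

View pics/w5.png

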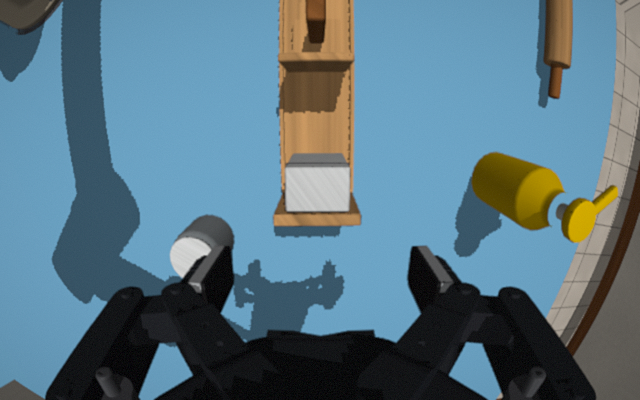

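The short tin stands upright in the rack, square, about 3.6 mm off the wall, with its top at z=92.5 mm and at pixel (317,187). The gap is about 132 mm. Now the tall tin.

```bash
python3 -m creep '{"slide":[[-0.004,0.2,0],[-0.01,0.5,0],[-0.015,0.8,0],[-0.017,0.953,0]],"twist":[[0,0,0.004],[0,0,0.009],[0,0,0.0145],[0,0,0.0145]],"fingers":[1,1,1,1]}'
python3 -m creep '{"slide":[[-0.005,0.3,0],[-0.01,0.6,0],[-0.017,0.9,0],[-0.017,0.953,0]],"twist":[[0,0,0.004],[0,0,0.009],[0,0,0.0145],[0,0,0.0145]],"fingers":[1,1,1,1]}'
python3 -m creep '{"slide":[[-0.005,0.3,0],[-0.01,0.6,0],[-0.017,0.9,0],[-0.017,0.953,0]],"twist":[[0,0,0.004],[0,0,0.009],[0,0,0.0145],[0,0,0.0145]],"fingers":[1,1,1,1]}'
python3 -m creep '{"slide":[[-0.005,0.3,0],[-0.01,0.6,0],[-0.017,0.85,0],[-0.017,0.953,0],[-0.017,0.953,0],[-0.017,0.953,0],[-0.017,0.953,0]],"twist":[[0,0,0.004],[0,0,0.009],[0,0,0.0145],[0,0,0.0145],[0,0,0.0145],[0,0,0.0145],[0,0,0.0145]],"fingers":[1,1,1,1,1,1,1]}'
python3 - <<'E'
from m import *
d=grab('wrist','w6'); s=telemetry.get_state();print(s['position'],s['ee_rot'])
Q=wcloud(d); comps(Q,(.49,.284),.07,.105,.116,80)
E
```

```text
clock: 12.05
position: [0.4949, -0.141, 0.1993]
ee_rot: [-0.003, 0.619, 0.785, -0.0]
contact_force: [-0.2, 0.2, 0.2]
width: 0.0856
clock: 12.45
position: [0.4922, 0.0026, 0.1996]
ee_rot: [-0.003, 0.581, 0.814, -0.0]
contact_force: [0.1, -1.1, -0.5]
width: 0.0853
clock: 12.85
position: [0.4908, 0.1445, 0.1999]
ee_rot: [-0.002, 0.544, 0.839, -0.0]
contact_force: [0.1, -0.7, 0.6]
width: 0.0855
clock: 13.55
position: [0.4895, 0.2821, 0.2014]
ee_rot: [0.0, 0.508, 0.861, -0.001]
contact_force: [0.1, -0.4, 0.3]
width: 0.0855
[0.4895949  0.28225142 0.20160446] [ 9.03999814e-05  5.07931284e-01  8.61397416e-01 -5.43038128e-04]
2904 (array([489.1, 286.2]), array([56.7, 33.2]), 28.8) z 109.7 rack xy 69.8 593.9 px [324. 195.]
```

View pics/w6.png

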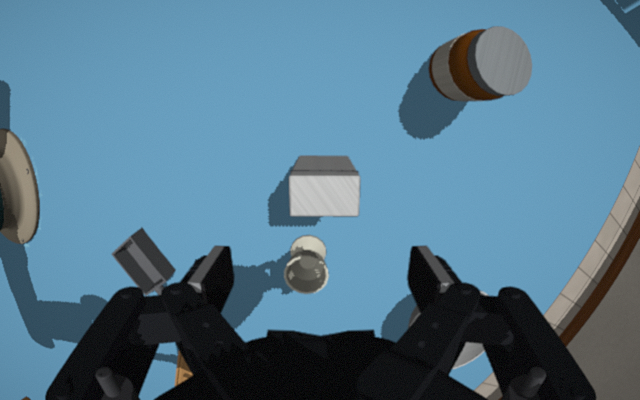

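The tall tin's top is at (324,195), centre (0.489, 0.286), with the tool angle matching to 0.2°. I'll descend and grip.

```bash
python3 -m creep '{"slide":[[0,0.02,-0.15],[0,0.02,-0.4],[0,0.02,-0.65],[0,0.02,-0.8],[0,0.02,-0.86],[0,0.02,-0.86],[0,0.02,-0.86],[0,0.02,-0.86],[0,0.02,-0.86],[0,0.02,-0.86],[0,0.02,-0.86]],"twist":[[0,0,0],[0,0,0],[0,0,0],[0,0,0],[0,0,0],[0,0,0],[0,0,0],[0,0,0],[0,0,0],[0,0,0],[0,0,0]],"fingers":[1,1,1,1,1,1,-1,-1,-1,-1,-1]}' 35
python3 -m creep '{"slide":[[0,0,0.1],[0,0,0.3],[0,0,0.55],[0,0,0.8],[0,0,0.95],[0,0,1],[0,0,1],[0,0,1]],"twist":[[0,0,0],[0,0,0],[0,0,0],[0,0,0],[0,0,0],[0,0,0],[0,0,0],[0,0,0]],"fingers":[-1,-1,-1,-1,-1,-1,-1,-1]}'
python3 - <<'E'
from m import *
d=grab('wrist','w7')
s=telemetry.get_state(); print(s['position'],s['ee_rot'],s['clock'],s['width'])
E
```

```text
clock: 14.7
position: [0.4905, 0.2874, 0.0745]
ee_rot: [0.001, 0.507, 0.862, 0.001]
contact_force: [-1.1, -1.0, 7.3]
width: 0.0556
clock: 15.5
position: [0.4885, 0.2867, 0.2212]
ee_rot: [-0.001, 0.507, 0.862, -0.001]
contact_force: [-0.9, -1.0, -3.1]
width: 0.0556
[0.48831066 0.28663463 0.22078399] [-0.00112277  0.50700527  0.86194088 -0.00151758] 15.55 0.055394646908187906
```

View pics/w7.png

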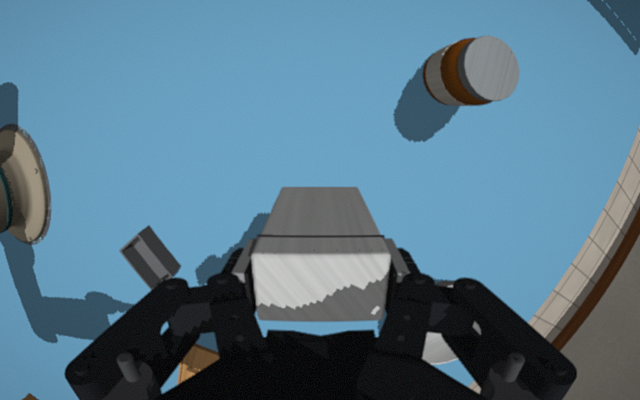

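Held squarely. I'll carry it to about y=70 in the rack.

```bash
python3 -m creep '{"slide":[[0,-0.1,0],[0,-0.3,0],[0.007,-0.6,0],[0.007,-0.882,0]],"twist":[[0,0,-0.002],[0,0,-0.006],[0,0,-0.01],[0,0,-0.0145]],"fingers":[-1,-1,-1,-1]}'
python3 -m creep '{"slide":[[0,-0.27,0],[0,-0.54,0],[0.007,-0.8,0],[0.007,-0.882,0]],"twist":[[0,0,-0.004],[0,0,-0.008],[0,0,-0.012],[0,0,-0.0145]],"fingers":[-1,-1,-1,-1]}'
python3 -m creep '{"slide":[[0,-0.27,0],[0,-0.54,0],[0.007,-0.8,0],[0.007,-0.882,0]],"twist":[[0,0,-0.004],[0,0,-0.008],[0,0,-0.012],[0,0,-0.0145]],"fingers":[-1,-1,-1,-1]}'
python3 -m creep '{"slide":[[0,-0.25,0],[0,-0.5,0],[0.007,-0.72,0],[0.007,-0.84,0],[0.007,-0.882,0],[0.007,-0.882,0],[0.007,-0.882,0],[0.007,-0.882,0]],"twist":[[0,0,-0.004],[0,0,-0.008],[0,0,-0.012],[0,0,-0.0145],[0,0,-0.0145],[0,0,-0.0145],[0,0,-0.0145],[0,0,-0.0145]],"fingers":[-1,-1,-1,-1,-1,-1,-1,-1]}'
python3 - <<'E'
from m import *
d=grab('wrist','w8');d=grab('scene','scene8')
im=d['img'][150:320,130:340]; cv2.imwrite('pics/scene8z.png',cv2.resize(im,None,fx=3.5,fy=3.5))
s=telemetry.get_state(); print(s['position'],s['ee_rot'],s['clock'],s['width'],s['contact_force'])
E
```

```text
clock: 15.95
position: [0.4896, 0.1526, 0.2214]
ee_rot: [-0.0, 0.546, 0.838, -0.001]
contact_force: [0.5, 0.7, -2.8]
width: 0.0556
clock: 16.35
position: [0.4905, 0.0183, 0.2218]
ee_rot: [-0.0, 0.585, 0.811, -0.002]
contact_force: [-0.2, 0.9, -2.4]
width: 0.0559
clock: 16.75
position: [0.4921, -0.1132, 0.2219]
ee_rot: [-0.0, 0.621, 0.784, -0.001]
contact_force: [-0.5, 0.6, -2.7]
width: 0.0554
clock: 17.55
position: [0.4936, -0.2405, 0.2228]
ee_rot: [-0.0, 0.654, 0.756, 0.0]
contact_force: [-0.5, 0.9, -2.0]
width: 0.0558
[ 0.49372691 -0.24086733  0.22293782] [-3.17528802e-05  6.54257413e-01  7.56271904e-01  2.06865765e-04] 17.65 0.05576650707552911 [-0.05257681  0.44293887 -3.23293379]
```

View pics/w8.png

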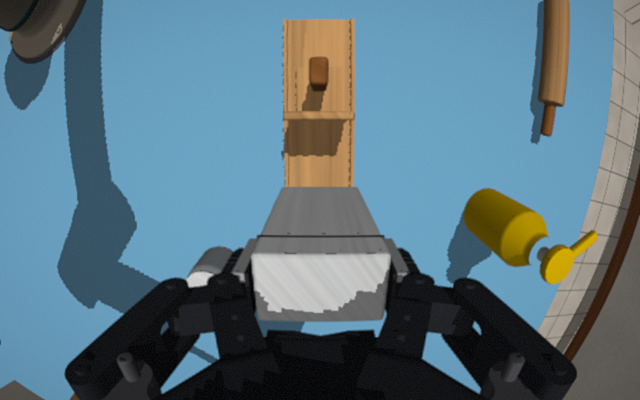

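View pics/scene8z.png

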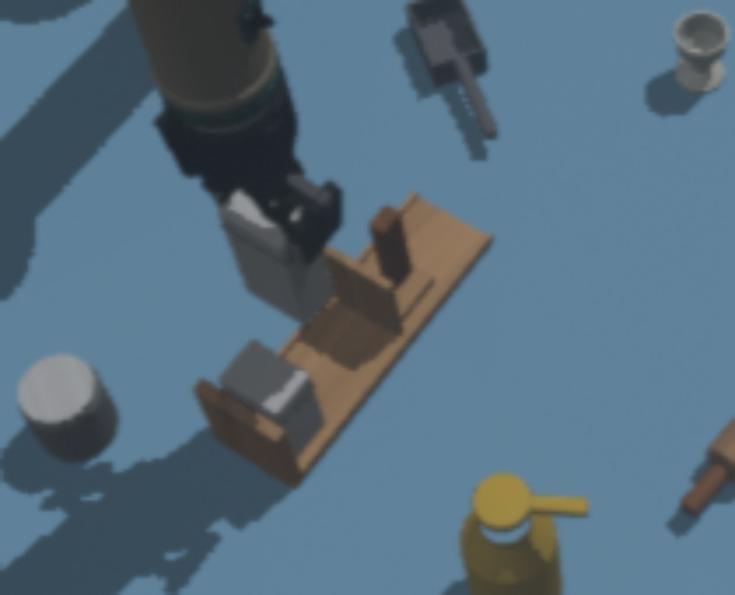

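The tall tin is over the free bay: beyond the short tin and clear of the stop (plate at (318,116) in the wrist view). I'll lower it.

```bash
python3 -m creep '{"slide":[[0,0,-0.1],[0,0,-0.25],[0,0,-0.4],[0,0,-0.55],[0,0,-0.68],[0,0,-0.78],[0,0,-0.84],[0,0,-0.88],[0,0,-0.905],[0,0,-0.915],[0,0,-0.915],[0,0,-0.915]],"twist":[[0,0,0],[0,0,0],[0,0,0],[0,0,0],[0,0,0],[0,0,0],[0,0,0],[0,0,0],[0,0,0],[0,0,0],[0,0,0],[0,0,0]],"fingers":[-1,-1,-1,-1,-1,-1,-1,-1,-1,-1,-1,-1]}'
```

```text
clock: 18.85
position: [0.494, -0.2423, 0.0861]
ee_rot: [0.001, 0.655, 0.756, 0.0]
contact_force: [0.1, 0.2, -2.9]
width: 0.0554
```

```bash
python3 -m creep '{"slide":[[0,0,-0.01],[0,0,-0.015],[0,0,-0.015]],"twist":[[0,0,0],[0,0,0],[0,0,0]],"fingers":[-1,-1,-1]}'
python3 -m creep '{"slide":[[0,0,-0.008],[0,0,-0.008],[0,0,-0.008]],"twist":[[0,0,0],[0,0,0],[0,0,0]],"fingers":[-1,-1,-1]}'
```

```text
clock: 19.15
position: [0.4936, -0.242, 0.0833]
ee_rot: [-0.0, 0.655, 0.756, 0.0]
contact_force: [0.5, 1.1, -2.4]
width: 0.0555
clock: 19.45
position: [0.4938, -0.2422, 0.0826]
ee_rot: [0.0, 0.655, 0.756, 0.0]
contact_force: [-0.5, 0.9, 4.1]
width: 0.0556
```

Touching. I'll release and rise.

```bash
python3 -m creep '{"slide":[[0,0,0],[0,0,0],[0,0,0],[0,0,0],[0,0,0],[0,0,0.2],[0,0,0.5],[0,0,0.9],[0,0,0.95],[0,0,0.95]],"twist":[[0,0,0],[0,0,0],[0,0,0],[0,0,0],[0,0,0],[0,0,0],[0,0,0],[0,0,0],[0,0,0],[0,0,0]],"fingers":[-1,1,1,1,1,1,1,1,1,1]}'
python3 - <<'E'
from m import *
d=grab('wrist','w9'); print(telemetry.get_state()['position'])
Q=wcloud(d); comps(Q,(.49,-.25),.13,.082,.099,80);print(); comps(Q,(.49,-.25),.13,.1,.125,80)
E
```

```text
clock: 20.45
position: [0.4955, -0.2432, 0.2282]
ee_rot: [0.004, 0.655, 0.756, 0.001]
contact_force: [0.4, 0.2, 0.3]
width: 0.0856
[ 0.49419494 -0.24239028  0.22565603]
628 (array([ 481.5, -176.2]), array([63.6,  7.6]), 8.1) z 87.8 rack xy -2.1 137.0 px [316. 111.]
208 (array([ 489.5, -227.1]), array([54.4,  1.7]), 7.5) z 90.9 rack xy -1.2 85.5 px [318. 167.]
2981 (array([ 500. , -295.5]), array([79.4, 54.6]), 7.8) z 91.0 rack xy -0.3 16.3 px [317. 237.]

521 (array([ 475.4, -138.7]), array([15.2, 24.8]), 8.3) z 107.0 rack xy -2.9 175.0 px [315.  67.]
2738 (array([ 492.1, -243.6]), array([57. , 34.5]), 8.0) z 116.9 rack xy -0.9 68.8 px [317. 190.]
```

View pics/w9.png

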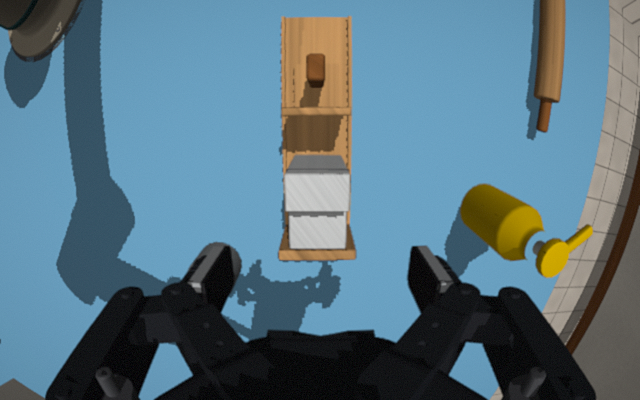

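Both tins stand upright and centred: tall at (317,190), y≈70 mm, top at 117 mm; short behind it. I'll go back to the fin.

```bash
python3 -m creep '{"slide":[[-0.04,0.25,0],[-0.08,0.5,0],[-0.113,0.68,0],[-0.113,0.68,-0.2],[-0.113,0.68,-0.45],[-0.113,0.68,-0.7],[-0.113,0.68,-0.9],[-0.113,0.68,-1],[-0.113,0.68,-1],[-0.113,0.68,-1],[-0.113,0.68,-1],[-0.113,0.68,-1],[-0.113,0.68,-1],[-0.113,0.68,-1]],"twist":[[0,0,0],[0,0,0],[0,0,0],[0,0,0],[0,0,0],[0,0,0],[0,0,0],[0,0,0],[0,0,0],[0,0,0],[0,0,0],[0,0,0],[0,0,0],[0,0,0]],"fingers":[0.2,0.2,0.2,0.2,0.2,0.2,0.2,0.2,0.2,-1,-1,-1,-1,-1]}' 40
```

```text
clock: 21.9
position: [0.4773, -0.1404, 0.0754]
ee_rot: [0.001, 0.655, 0.756, 0.0]
contact_force: [-0.1, -0.3, 2.4]
width: 0.0154
```

Gripped (15.4 mm). Pushing the stop in, slowing before contact.

```bash
python3 -m creep '{"slide":[[0.006,-0.04,0],[0.014,-0.1,0],[0.023,-0.16,0],[0.031,-0.22,0],[0.036,-0.26,0],[0.041,-0.29,0],[0.044,-0.315,0],[0.046,-0.33,0],[0.046,-0.33,0]],"twist":[[0,0,0],[0,0,0],[0,0,0],[0,0,0],[0,0,0],[0,0,0],[0,0,0],[0,0,0],[0,0,0]],"fingers":[-1,-1,-1,-1,-1,-1,-1,-1,-1]}'
python3 -m creep '{"slide":[[0.001,-0.01,0],[0.003,-0.02,0],[0.004,-0.03,0],[0.004,-0.03,0]],"twist":[[0,0,0],[0,0,0],[0,0,0],[0,0,0]],"fingers":[-1,-1,-1,-1]}'
```

```text
clock: 22.8
position: [0.4847, -0.1906, 0.0754]
ee_rot: [0.001, 0.655, 0.756, 0.001]
contact_force: [1.9, 1.6, 5.6]
width: 0.0156
clock: 23.2
position: [0.4853, -0.1947, 0.0753]
ee_rot: [0.001, 0.655, 0.756, 0.001]
contact_force: [1.7, 3.6, 5.4]
width: 0.0153
```

```bash
python3 -m creep '{"slide":[[0.001,-0.007,0],[0.002,-0.014,0],[0.002,-0.014,0]],"twist":[[0,0,0],[0,0,0],[0,0,0]],"fingers":[-1,-1,-1]}'
python3 -m creep '{"slide":[[0.001,-0.007,0],[0.001,-0.01,0],[0.001,-0.01,0]],"twist":[[0,0,0],[0,0,0],[0,0,0]],"fingers":[-1,-1,-1]}'
python3 - <<'E'
from m import *
d=grab('scene','scene10')
im=d['img'][150:320,130:340]; cv2.imwrite('pics/scene10z.png',cv2.resize(im,None,fx=3.5,fy=3.5))
E
```

```text
clock: 23.5
position: [0.4855, -0.1961, 0.0754]
ee_rot: [0.0, 0.655, 0.756, 0.001]
contact_force: [2.3, 5.3, 7.1]
width: 0.0155
clock: 23.8
position: [0.4857, -0.1975, 0.0754]
ee_rot: [0.0, 0.655, 0.756, 0.001]
contact_force: [2.4, 5.5, 6.3]
width: 0.0155
```

View pics/scene10z.png

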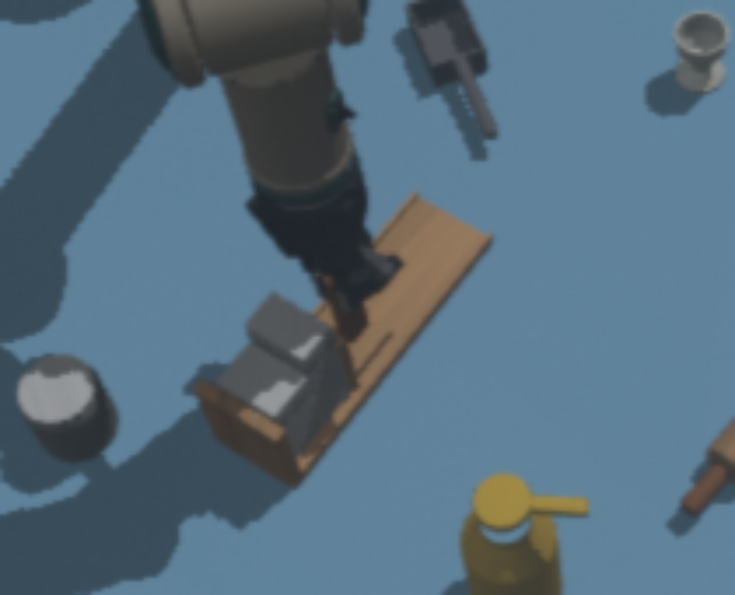

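Both tins are upright and the stop is nearly snug. I'll keep pushing until the force climbs.

```bash
python3 -m creep '{"slide":[[0.001,-0.007,0],[0.001,-0.01,0],[0.001,-0.01,0]],"twist":[[0,0,0],[0,0,0],[0,0,0]],"fingers":[-1,-1,-1]}'
python3 -m creep '{"slide":[[0.001,-0.007,0],[0.001,-0.007,0],[0.001,-0.007,0]],"twist":[[0,0,0],[0,0,0],[0,0,0]],"fingers":[-1,-1,-1]}'
```

```text
clock: 24.15
position: [0.4859, -0.1985, 0.0753]
ee_rot: [0.0, 0.655, 0.755, 0.002]
contact_force: [2.3, 6.8, 7.2]
width: 0.0154
clock: 24.45
position: [0.4859, -0.1985, 0.0753]
ee_rot: [-0.001, 0.655, 0.755, 0.002]
contact_force: [2.4, 11.0, 8.6]
width: 0.0152
```

The TCP has stopped at y=-0.1985 while the force climbs, so the tins are against the wall. One more small nudge, then release and retreat.

```bash
python3 -m creep '{"slide":[[0.001,-0.007,0],[0.001,-0.007,0],[0.001,-0.007,0]],"twist":[[0,0,0],[0,0,0],[0,0,0]],"fingers":[-1,-1,-1]}'
python3 -m creep '{"slide":[[0,0,0],[0,0,0],[0,0,0],[0,0,0],[0,0,0.15],[0,0,0.4],[0,0,0.7],[0,0,1],[0,0,1],[0,0,1]],"twist":[[0,0,0],[0,0,0],[0,0,0],[0,0,0],[0,0,0],[0,0,0],[0,0,0],[0,0,0],[0,0,0],[0,0,0]],"fingers":[0.3,0.3,0.3,0.3,0.3,0.3,1,1,1,1]}'
python3 - <<'E'
from m import *
d=grab('wrist','w11'); print(telemetry.get_state()['position'])
Q=wcloud(d); comps(Q,(.49,-.25),.13,.080,.0905,80);print(); comps(Q,(.49,-.25),.13,.0905,.097,80);print(); comps(Q,(.49,-.25),.13,.1,.125,80)
E
```

```text
clock: 24.75
position: [0.4858, -0.1985, 0.0754]
ee_rot: [-0.001, 0.655, 0.755, 0.003]
contact_force: [3.2, 12.8, 9.0]
width: 0.0151
clock: 25.75
position: [0.4854, -0.2019, 0.2256]
ee_rot: [0.001, 0.655, 0.756, 0.0]
contact_force: [-0.7, -0.0, -0.9]
width: 0.0856
[ 0.48456523 -0.20127183  0.22403562]
750 (array([ 489.8, -234.1]), array([64.1,  9.5]), 8.6) z 86.7 rack xy -1.9 78.5 px [321. 217.]
610 (array([ 501.9, -317.2]), array([80.3, 13.9]), 7.8) z 87.3 rack xy -1.5 -5.4 px [320. 291.]

170 (array([ 490.9, -238.1]), array([54.1,  2.1]), 8.8) z 93.9 rack xy -1.4 74.4 px [322. 225.]
1144 (array([ 499.9, -298. ]), array([54.5, 27. ]), 9.2) z 92.9 rack xy -0.8 13.8 px [322. 278.]

509 (array([ 484.3, -196.1]), array([15.8, 23.4]), 8.4) z 107.2 rack xy -2.0 116.9 px [321. 184.]
2491 (array([ 493.9, -254.2]), array([56.7, 34.9]), 7.7) z 116.0 rack xy -0.6 58.1 px [322. 247.]
```

View pics/w11.png

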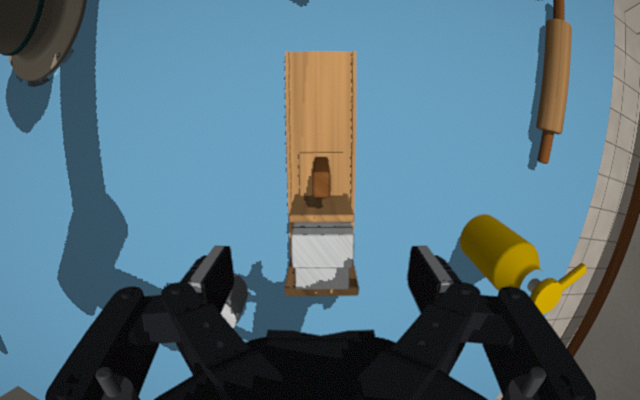

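The gap measures about 74 mm: plate centre at (321,217), wall at (320,291), with both tins tight between. I'll retreat higher and check everything, bystanders included.

```bash
python3 -m creep '{"slide":[[-0.2,0.2,0.2],[-0.5,0.5,0.4],[-0.8,0.8,0.6],[-0.9,0.9,0.6],[-0.9,0.9,0.6],[-0.9,0.9,0.6]],"twist":[[0,0,0],[0,0,0],[0,0,0],[0,0,0],[0,0,0],[0,0,0]],"fingers":[1,1,1,1,1,1]}'
python3 - <<'E'
from m import *
d=grab('scene','scene12'); Q=cloud(d);P=cloud(load('scene','scene0'))
comps(Q,(.49,-.28),.08,.081,.0905,20);print();comps(Q,(.49,-.28),.08,.0905,.0975);print();comps(Q,(.49,-.28),.08,.105,.125)
diff=(abs(Q[...,2]-P[...,2])>.015).astype(np.uint8); diff=cv2.morphologyEx(diff,cv2.MORPH_OPEN,np.ones((3,3)))
k,l,st,ce=cv2.connectedComponentsWithStats(diff); print([s.tolist() for s in st[1:] if s[4]>12])
im=d['img'][100:320,130:430]; cv2.imwrite('pics/scene12z.png',cv2.resize(im,None,fx=2.6,fy=2.6))
E
```

```text
clock: 26.4
position: [0.3488, -0.0654, 0.314]
ee_rot: [-0.0, 0.654, 0.756, -0.0]
contact_force: [0.9, -0.4, 0.7]
width: 0.0855
180 (array([ 493. , -281.9]), array([78.1, 94.5]), 14.5) z 87.0 rack xy -5.4 30.7 px [204. 264.]

296 (array([ 499.7, -295.7]), array([56.8, 59.5]), 9.5) z 93.7 rack xy -0.7 16.1 px [204. 259.]

300 (array([ 494.1, -256.5]), array([56.1, 35.2]), 8.6) z 117.1 rack xy -0.7 55.7 px [212. 244.]
[[0, 0, 44, 72, 2003], [103, 0, 136, 143, 10948], [129, 72, 6, 9, 36], [127, 83, 26, 36, 482], [332, 119, 21, 30, 524], [0, 171, 26, 34, 560], [297, 175, 24, 29, 529], [199, 225, 36, 43, 752], [192, 255, 24, 22, 196]]
```

View pics/scene12z.png

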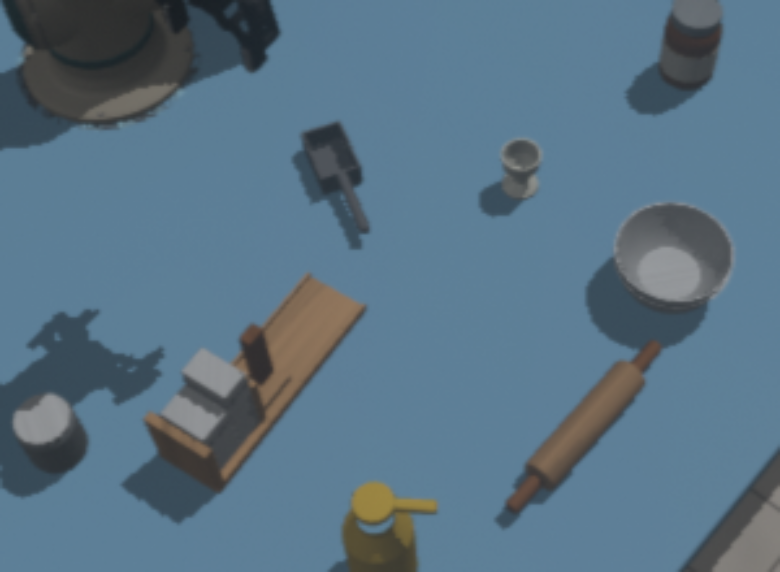

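Both tins are snug between wall and stop. The depth changes are only where the arm, the tins' old places and the rack are, so the bystanders are unmoved. I'm handing in.

```bash
python3 -c "
from rig import order
print(order.sign_off())"
```

```text
the job is handed in; nothing more can be done
None
```

I drew the stop back to a gap of about 132 mm and set the short tin down next to the end wall, then the tall tin beside it. Both were lowered until the force reading showed floor contact before I let go. I then pushed the stop in by its fin until it stopped moving and the push force rose to about 13 N, let go and backed the arm away. I handed the job in at about 26 s.

- **Gap:** the last wrist view measured about 74 mm for 74 mm of tins, so there is no visible slack.
- **Tins:** both were upright and square to the rack to about 1°. They sat within about 1–2 mm of the tray's centre line.
- **Bystanders:** the before/after depth comparison showed changes only at the arm, the tins' old places and the rack.
- **Disagreements:** the cameras differed by 1–3 mm, which is in line with their calibration. The tall tin measured y = 58.1 mm by the wrist camera and 55.7 mm by the scene camera; both are inside the allowed 51–64 mm. In the final views the wall and plate tops (scene) and the short tin's top (both) did not separate cleanly, so its snug fit rests on the gap measurement and the push force.

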